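# Load the tacking fixture and hold its clamp lever

### The job

Get the steel rod ready for tack welding: take it out of the slanted wooden rest and stand it upright, fully down, in the socket of the blue fixture; then flip the yellow safety catch all the way over, and after that pull the lever by its red grip all the way toward the socket end. The lever springs back, so finish while still holding it there with the gripper; leave the mallet, the screw clamp and the green tin where they are.

Things in the scene. Friction and masses are not known exactly. Their poses are not given: they have to be found in the camera images.
- fixture: Fixed welding fixture, blue base 270 x 150 x 12 mm; origin under its centre at bench height, turned up to 0.3 rad. x axis: from socket end (-x) to lever end (+x); z up. On its centre line: socket block at x -85 mm, plunger guide (50 x 36 mm, 100 mm high) at x -5, lever at x +60. The catch turns between two posts at y +50, x -36 and +74 mm (12 mm in x, 22 in y, 118 high).
- socket (a point): Centre of the mouth of the socket: a steel block 50 x 50 mm whose top is 67 mm above the bench, with a round upright hole of 19.5 mm diameter, 43 mm deep, its mouth chamfered by 3 mm. Axes as the fixture's.
- rod: Loose steel rod, round, 16 mm diameter, 150 mm long, about 0.23 kg, copper band 105 to 135 mm from the origin. Origin: centre of its lower end face; z along the rod to the upper end. Starts in the rest, leaning about 28 degrees, upper end toward the rest's -x (the robot), 95 mm sticking out; draw it out along its own axis. Either end may go into the socket.
- rod_mid (a point): Middle of the rod, 75 mm from either end. When fully seated it is 32 mm above the socket's mouth.
- rest: Wooden rest fixed to the bench, foot 100 x 80 x 14 mm, with a 50 x 50 x 70 mm block slanted 25 degrees that has a 19 mm hole, 55 mm deep, for the rod; highest point about 100 mm. Origin under the foot's centre; x axis away from the robot at yaw 0, the hole leans toward -x.
- catch (a joint): Yellow safety catch, rad: 0 to 0.15 = on, its arm blocks the lever; 1.2 = fully over (end stop); lever free from 0.85. A rocker on a shaft along fixture x: push its tab from the -y side toward fixture +y; the tab leans 0.55 rad to -y at 0, 0.65 to +y at 1.2. Its arm (12 x 12 x 64 mm, at fixture x +54 mm, pointing to -y at 0) rises. Friction 0.04 N m; stays where left.
- catch_tab (a point): Middle of the top edge of the catch's thumb tab, a yellow plate 30 mm wide (fixture x), 6 mm thick, reaching 55 mm from the shaft's axis. Moves with the catch.
- catch_hinge (a point): Point on the catch's shaft axis (shaft 10 mm thick) below the tab: fixture x = -10, y = +50 mm, 110 mm high. Does not move. Axes as the fixture's.
- lever (a joint): Clamp lever, rad: 0 = at rest, leaning 0.25 rad to the fixture's +x; grows as the red grip is pulled toward the fixture's -x (socket end); 0.65 = end stop, leaning 0.4 rad to -x. A spring pulls it back to 0: about 2 N at the grip at 0, 6 N at 0.65. With the catch on it stops at about 0.15 rad unless forced hard (over 30 N).
- lever_grip (a point): Middle of the free part of the red grip: a level round bar, 24 mm diameter, that sticks out 70 mm sideways (to the fixture's -y) from the top of the lever's 12 mm stem; this point is on the bar's axis, 42 mm to -y of the stem, 170 mm from the pivot axis, about 225 mm above the bench at rest. Moves with the lever.
- lever_pivot (a point): The lever's pivot: fixture x = +60 mm, y = 0, 60 mm high; the axis runs along the fixture's y. Does not move. Axes as the fixture's.
- mallet: Bystander: wooden mallet standing on its head (66 mm diameter, 100 mm high), handle 200 mm long out to its x axis, 50 mm up; origin under the head. Leave it alone.
- clamp: Bystander: small steel screw clamp with a red handle, lying flat, about 215 x 90 x 28 mm; origin near its middle at bench height. Leave it alone.
- tin: Bystander: green tin, 76 mm diameter, 97 mm high; origin under its centre. Leave it alone.

How it is judged:
By the outcome, as a careful person would: the job done as asked, in the order asked, and still so for the second after the job is handed in, while the arm keeps its last pose, push and grip.
It also fails if it takes over 59 s, if anything falls off the work surface, if the arm or the gripper's body presses on something with over 40 N, if the wrist force passes 120 N, or if a joint passes its speed limit or range.

### The arm

A 6-joint arm with a two-finger parallel gripper is mounted at the origin on the work surface. World frame = base frame: x ahead of the robot, y to its left, z up, the work surface at z = 0. Lengths are in m, angles in rad, forces in N, time in s.
With the tool pointing down it reaches from about 0.425 to 0.95 m from the base axis. Payload 3.5 kg.
Tool frame: the origin (TCP) lies midway between the tips of the shut fingers; the grasp point (between the pads) lies 19 mm behind it; z points along the fingers, y is the direction in which the jaws open and shut (so a half turn about z gives the same grasp; the last joint's range is limited). The gripper opens to 85 mm and grips with 20 to 120 N. Pads are 22 mm wide; open, the fingers measure 114 mm over their backs; the gripper's body (76 mm by 85 mm) begins 54 mm behind the grasp point. The pads swing forward as they close: fully open they stand 13 mm farther back than shut.
Start: joints at [-1.26, 0.286, 1.577, -0, 1.279, -0.15], TCP at [0.3, -0.605, 0.231] pointing down, gripper open.
Joint ranges: [-2.77, 2.77], [-0.9, 2.22], [0.21, 2.48], [-1.53, 4.67], [0.24, 2.81], [-2.84, 2.84]. Speed limits (rad/s): [2.79, 2.79, 3.14, 3.14, 3.14, 3.14].

### API

Orientations are given as a unit quaternion [x, y, z, w].
In Python, from plant import readout, eyes, r gives the robot as it stands. The module is installed in compiled form; this text tells all that it offers.
- The arm moves only by the tool step_arm, never from a script. Its argument "rows" is a list of rows, each a list of 7 numbers: the shift along the tool's x, y, z in units of 30 mm (1.0 is 30 mm), then the turn, a rotation vector about the tool's x, y, z in units of 5 degrees (1.0 is 5 degrees), then the opening, from -1 (shut) to 1 (fully open). In form: [[dx, dy, dz, ax, ay, az, claw], ...]. A call has 1 to 20 rows; each row is the pose to reach, as a shift and turn from the pose commanded when the call began, along the tool's axes at that moment; what a row does not reach only later rows make up. A row lasts 1/12 s, in which the tool goes at most 41.7 mm and 7.16 degrees, less where a joint would pass 70% of its speed; a pose out of reach is approached as far as the arm can. A call with a gripper value outside its range is refused whole. The fingers move at their own pace and stop on an object; "force" is the grip in N (left out, the last holds). Time passes only in rows, so rows that repeat a pose let the fingers close. It gives the time, the measured TCP pose, the force and the opening at its end, in the units of the state.
- readout.get_state(): the state, without advancing time (a new reading comes with each control period).
- eyes.grab_frame(name): name is "scene" or "top"; returns a dict with "pixels" (400x640x3 uint8, red, green, blue), "intrinsics" (3x3 intrinsics, pixels), "R" (3x3) and "t" (3): a world point X has camera coordinates R X + t. Camera axes: x right, y down, z forward; pixel columns grow to the right and rows downward; lengths in m; the calibration is good to about 2 mm. A picture is of the moment at which its call begins. There is no depth.
- r.finish_job(): hands the job in, once; it reports no verdict.
The state is a dict: "t": time; "joint_positions": joint angles; "qd": joint speeds; "tau": joint torques, N m; "ee_pos": TCP position; "ee_rot": TCP orientation; "wrist_force": force on the tool from outside, world axes, zero at the start; "moment": the same for the moment, N m; "gripper_width": opening from 0.0 (shut) to 1.0 (fully open).
Only numpy, scipy, OpenCV 4.12 (cv2) and the standard library are available. Lean on these libraries where they do the work, as an engineer would, in place of code of your own. Each camera call takes 0.05 s, during which the arm holds its last target. There are 200 camera calls.

## Working session

There is one attempt and no reset: what is moved stays moved. The work goes in short steps, Python scripts to look and compute and a tool call to move; the robot and the scene stay as the last step left them, time stands still between calls to the robot, and variables do not carry over. Pictures are saved under pics/ and viewed, about 8 in all and at most 12, crops included, and the job is handed in when it is done.

Besides the shell and the picture viewer there is one more tool, called after "Request:" as name(argument=value, ...) on one line, values as JSON. step_arm: Moves the arm, as the interface text tells. Its arguments: {"type":"object","properties":{"rows":{"type":"array","items":{"type":"array","items":{"type":"number"}}},"force":{"type":"number"}},"required":["rows"]}

```bash
mkdir -p pics; ls
cat > h.py <<'E'
import numpy as np, cv2
from plant import readout, eyes, r
from scipy.spatial.transform import Rotation as Rn
def grab(n,save=None):
    f=eyes.grab_frame(n)
    if save: cv2.imwrite('pics/'+save,f['pixels'][:,:,::-1])
    np.savez('/tmp/'+n+'.npz',**{k:np.array(f[k]) for k in('pixels','intrinsics','R','t')})
    return f
def load(n): return dict(np.load('/tmp/'+n+'.npz'))
def ray(f,p):
    R=np.array(f['R']);c=-R.T@np.array(f['t']);d=R.T@np.linalg.inv(f['intrinsics'])@[p[0],p[1],1]
    return c,d/np.linalg.norm(d)
def plane(f,p,z):
    c,d=ray(f,p);return c+d*(z-c[2])/d[2]
def tri(f,p,g,q):
    c,d=ray(f,p);e,k=ray(g,q);s=np.linalg.lstsq(np.c_[d,-k],e-c,rcond=None)[0]
    a=c+s[0]*d;b=e+s[1]*k;return (a+b)/2,np.linalg.norm(a-b)
def proj(f,X):
    x=np.array(f['intrinsics'])@(np.array(f['R'])@np.array(X)+np.array(f['t']));return x[:2]/x[2]
def st():
    s=readout.get_state();print({k:np.round(v,4).tolist() for k,v in s.items() if k in('t','joint_positions','ee_pos','ee_rot','wrist_force','gripper_width')});return s
def delta(pos,Rt):
    "shift/turn in move units from current measured pose to a world target"
    s=readout.get_state();R0=Rn.from_quat(s['ee_rot'])
    return np.round(np.r_[R0.inv().apply(np.array(pos)-s['ee_pos'])/.03,np.degrees((R0.inv()*Rt).as_rotvec())/5],3)
E
python3 - <<'E'
from h import *
st()
for n in('scene','top'):
    f=grab(n,n+'0.png');print(n,np.round(f['intrinsics'],1).tolist(),(-f['R'].T@f['t']).round(3),np.round(f['R'],3).tolist())
E
```

```text
pics
{'t': 0.0, 'joint_positions': [-1.26, 0.2872, 1.5782, -0.0, 1.2786, -0.15], 'ee_pos': [0.2999, -0.604, 0.2299], 'ee_rot': [0.9736, 0.2283, -0.0001, -0.0012], 'wrist_force': [0.9943, 0.7147, -0.3016], 'gripper_width': 0.9985}
scene [[503.8, 0.0, 319.6], [0.0, 503.8, 201.4], [0.0, 0.0, 1.0]] [ 1.269 -0.164  1.075] [[0.332, 0.943, -0.014], [0.734, -0.268, -0.624], [-0.592, 0.197, -0.781]]
top [[507.0, 0.0, 321.7], [0.0, 507.0, 197.7], [0.0, 0.0, 1.0]] [0.471 0.068 1.338] [[0.019, -1.0, 0.016], [-0.996, -0.02, -0.088], [0.088, -0.014, -0.996]]
```

```bash
ls pics
```

```text
scene0.png
top0.png
```

View pics/scene0.png

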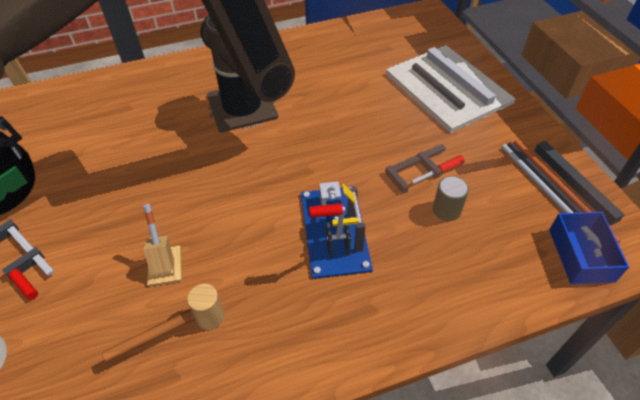

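View pics/top0.png

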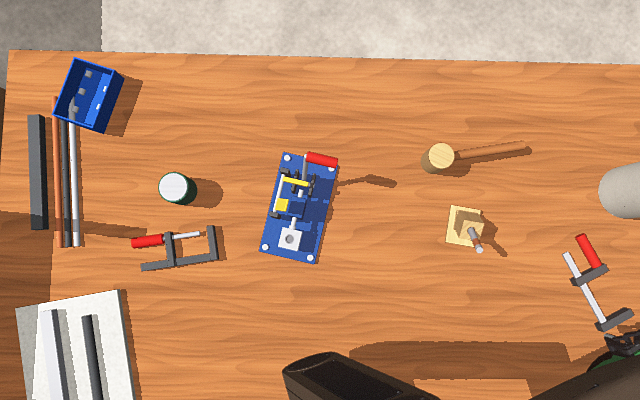

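The scene view shows the fixture at (335,230), the rest at (163,265) with the rod tip at (149,208), and the tin at (450,198). In the top view the socket is at (289,239), the grip at (321,159) and the rod tip at about (480,250), with the lever end farthest from the robot.

Run:
```python
from h import *
T=load('top');S=load('scene')
def crop(f,x,y,w,h,k): return cv2.resize(f['pixels'][y:y+h,x:x+w,::-1],None,fx=k,fy=k,interpolation=cv2.INTER_CUBIC)
a=crop(T,440,195,60,70,5);b=crop(S,130,195,60,70,5)   # 300x350
c=crop(T,255,145,90,125,4)[:,:]; # 360x500
im=np.zeros((500+0,800,3),np.uint8); im[:350,:300]=0
im=np.zeros((600,760,3),np.uint8)
im[:300,:300]=a[:300];im[300:600,:300]=b[:300];im[:500,320:680]=c
cv2.imwrite('pics/c1.png',im)
for n,f in(('top',T),('scene',S)):
    hsv=cv2.cvtColor(f['pixels'],cv2.COLOR_RGB2HSV)
    m=cv2.inRange(hsv,(100,120,40),(125,255,255))
    cs,_=cv2.findContours(m,cv2.RETR_EXTERNAL,cv2.CHAIN_APPROX_NONE)
    for q in cs:
        if cv2.contourArea(q)>600:
            x=q.reshape(-1,2).mean(0)
            if 250<x[0]<400:
                P=np.array([plane(f,p,.012)[:2] for p in q.reshape(-1,2)],np.float32)
                print(n,cv2.minAreaRect(P),np.round(cv2.boxPoints(cv2.minAreaRect(P)),3).tolist())
    # copper band
    x0,y0,x1,y1=(455,215,490,260) if n=='top' else (135,195,170,245)
    print(n,[ (x+x0) for x in []])
```

```text
top ((0.5617713928222656, 0.10957609862089157), (0.1484289914369583, 0.26779693365097046), 77.75275421142578) [[0.41499999165534973, 0.06499999761581421], [0.6769999861717224, 0.008999999612569809], [0.7080000042915344, 0.15399999916553497], [0.44699999690055847, 0.210999995470047]]
top []
scene ((0.5622703433036804, 0.10831688344478607), (0.14720773696899414, 0.27029213309288025), 77.86945343017578) [[0.41499999165534973, 0.06499999761581421], [0.6790000200271606, 0.00800000037997961], [0.7099999785423279, 0.15199999511241913], [0.44600000977516174, 0.20900000631809235]]
scene ((-0.3703170716762543, 0.5680970549583435), (0.43468719720840454, 0.15616853535175323), 69.18756866455078) [[-0.5210000276565552, 0.3930000066757202], [-0.375, 0.3370000123977661], [-0.2199999988079071, 0.7440000176429749], [-0.3659999966621399, 0.7990000247955322]]
scene []
```

View pics/c1.png

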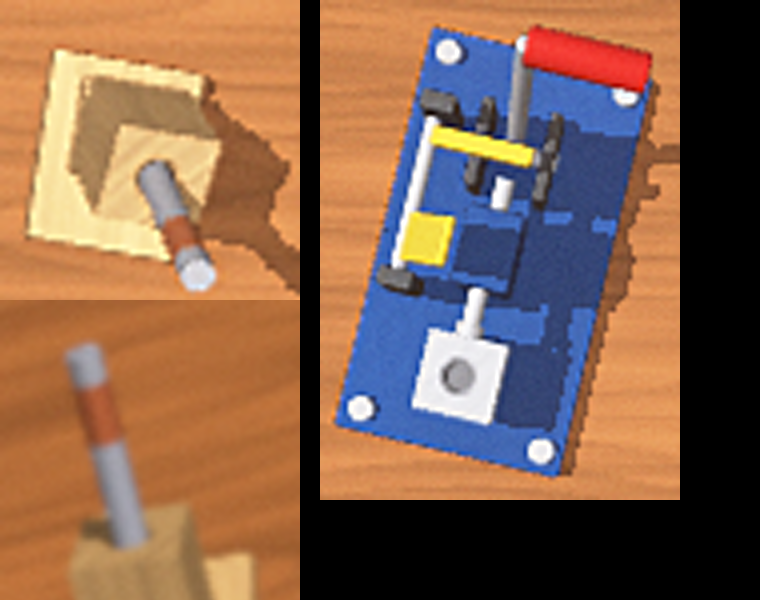

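The crop shows the rod's end face at (200,272), the band at (181,237) and the rod's entry at (152,172) in the top view. In the scene view the tip is at (84,352) and the band at (100,413). The socket hole is at (458,376), which is top pixel (289.3,238.8).

Run:
```python
from h import *
T=load('top');S=load('scene')
tp=lambda x,y:(440+x/5-.4,195+y/5-.4); sp=lambda x,y:(130+x/5-.4,195+(y-300)/5-.4)
tip=tri(T,tp(200,272),S,sp(84,352));band=tri(T,tp(181,237),S,sp(100,413));ent=tri(T,tp(150,168),S,sp(127,540))
for n,v in(('tip',tip),('band',band),('ent',ent)):print(n,v)
d=tip[0]-ent[0];L=np.linalg.norm(d);d/=L;print(L,d,'lean',np.degrees(np.arccos(d[2])),'yaw',np.degrees(np.arctan2(d[1],d[0])),np.linalg.norm(tip[0]-band[0]))
print('socket',plane(T,(289.3-.1,238.8),.067))
# lever grip from red mask
for n,f in(('t',T),('s',S)):
    hsv=cv2.cvtColor(f['pixels'],cv2.COLOR_RGB2HSV);m=cv2.inRange(hsv,(0,200,120),(5,255,255))|cv2.inRange(hsv,(175,200,120),(180,255,255))
    m2=np.zeros_like(m);b=(slice(145,175),slice(295,345)) if n=='t' else (slice(195,225),slice(300,350));m2[b]=m[b]
    ys,xs=np.nonzero(m2);print(n,xs.mean(),ys.mean(),len(xs))
    if n=='t':a=(xs.mean(),ys.mean())
    else:print('bar centre',tri(T,a,S,(xs.mean(),ys.mean())))
y=-.2125;c=np.array([.562,.109]);ex=np.array([np.cos(y),np.sin(y)]);ey=np.array([-ex[1],ex[0]])
W=lambda x,yy,z:np.r_[c+x*ex+yy*ey,z]
for n,p in(('sock',W(-.085,0,.067)),('grip',W(.060+.17*np.sin(.25),-.042,.06+.17*np.cos(.25))),('grip_end',W(.060-.17*np.sin(.4),-.042,.06+.17*np.cos(.4))),('hinge',W(-.01,.05,.11)),('tab0',W(-.01,.05-.055*np.sin(.55),.11+.055*np.cos(.55)))):print(n,p.round(4),proj(T,p).round(1))
```

```text
tip (array([ 0.46262724, -0.31292325,  0.1767349 ]), np.float64(0.0001656900799074501))
band (array([ 0.47842896, -0.31385033,  0.15045087]), np.float64(0.002010340215662892))
ent (array([ 0.51198647, -0.31867041,  0.09522045]), np.float64(0.006244339625765632))
0.09546710499256296 [-0.51702863  0.06020035  0.85384853] lean 31.367242932531017 yaw 173.3586568129743 0.03068230963757226
socket [0.47842025 0.12857685 0.067     ]
t 321.8458781362007 159.5268817204301 279
s 325.5210355987055 209.81877022653723 309
bar centre (array([0.65357033, 0.05306805, 0.22886433]), np.float64(0.00033748594408366785))
sock [0.4789 0.1269 0.067 ] [289.9 238.6]
grip [0.6529 0.0464 0.2247] [324.7 160.2]
grip_end [0.5471 0.0693 0.2166] [313.5 207.8]
hinge [0.5628 0.16   0.11  ] [276.2 203.6]
tab0 [0.5567 0.1319 0.1569] [286.7 204.9]
```

```bash
cat >> h.py <<'E'
def frame(z,yh):
    z=np.array(z,float)/np.linalg.norm(z);y=np.array(yh,float);y-=z*(y@z);y/=np.linalg.norm(y)
    return Rn.from_matrix(np.c_[np.cross(y,z),y,z])
tip=np.array([.4626,-.3129,.1767])
def axis(lean=29,yaw=173): l,w=np.radians([lean,yaw]);return np.array([np.sin(l)*np.cos(w),np.sin(l)*np.sin(w),np.cos(l)])
E
python3 - <<'E'
from h import *
d=axis();Rt=frame(-d,[-.122,-.9925,0])
print(delta(tip+.05*d,Rt))
E
```

```text
[ 8.495 -6.725  0.338 -1.714  5.637  6.531]
```

Request:
step_arm(rows=[[8.5,-6.7,0.3,-1.7,5.65,6.55,1],[8.5,-6.7,0.3,-1.7,5.65,6.55,1],[8.5,-6.7,0.3,-1.7,5.65,6.55,1],[8.5,-6.7,0.3,-1.7,5.65,6.55,1],[8.5,-6.7,0.3,-1.7,5.65,6.55,1],[8.5,-6.7,0.3,-1.7,5.65,6.55,1],[8.5,-6.7,0.3,-1.7,5.65,6.55,1],[8.5,-6.7,0.3,-1.7,5.65,6.55,1],[8.5,-6.7,0.3,-1.7,5.65,6.55,1],[8.5,-6.7,0.3,-1.7,5.65,6.55,1],[8.5,-6.7,0.3,-1.7,5.65,6.55,1],[8.5,-6.7,0.3,-1.7,5.65,6.55,1],[8.5,-6.7,0.3,-1.7,5.65,6.55,1],[8.5,-6.7,0.3,-1.7,5.65,6.55,1]])

```text
t: 1.27
ee_pos: [0.4388, -0.3123, 0.2223]
ee_rot: [0.966, -0.061, 0.251, 0.016]
wrist_force: [0.0, -0.3, -1.0]
gripper_width: 1.003
```

Run:
```python
from h import *
st()
d=axis();Rt=frame(-d,[-.122,-.9925,0])
print(delta(tip+.05*d,Rt),delta(tip-.049*d,Rt))
S=grab('scene')
cv2.imwrite('pics/s1.png',cv2.resize(S['pixels'][150:300,80:250,::-1],None,fx=4,fy=4,interpolation=cv2.INTER_CUBIC))
```

```text
{'t': 1.2667, 'joint_positions': [-0.9843, -0.2279, 2.179, 0.4878, 0.9031, 0.4615], 'ee_pos': [0.4388, -0.3123, 0.2223], 'ee_rot': [0.9661, -0.0606, 0.2505, 0.0157], 'wrist_force': [0.0224, -0.3345, -0.9833], 'gripper_width': 1.003}
[-0.047 -0.077  0.045  0.016 -0.015 -0.03 ] [-0.052 -0.081  3.345  0.016 -0.015 -0.03 ]
```

View pics/s1.png

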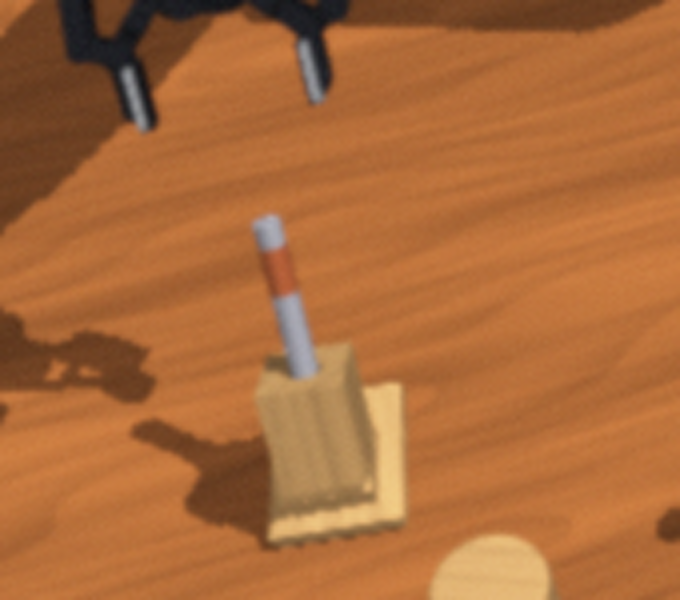

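The rod tip at (268,218) lies on the line of the fingers, whose midpoint is (232,115), so the gripper is aligned.

Request:
step_arm(rows=[[-0.05,-0.08,1,0,0,0,1],[-0.05,-0.08,2,0,0,0,1],[-0.05,-0.08,2.8,0,0,0,1],[-0.05,-0.08,3.3,0,0,0,1],[-0.05,-0.08,3.3,0,0,0,1],[-0.05,-0.08,3.3,0,0,0,-1],[-0.05,-0.08,3.3,0,0,0,-1],[-0.05,-0.08,3.3,0,0,0,-1],[-0.05,-0.08,3.3,0,0,0,-1],[-0.05,-0.08,3.3,0,0,0,-1],[-0.05,-0.08,3.3,0,0,0,-1],[-0.05,-0.08,3.3,0,0,0,-1],[-0.05,-0.08,3.3,0,0,0,-1],[-0.05,-0.08,3.3,0,0,0,-1],[-0.05,-0.08,3.3,0,0,0,-1],[-0.05,-0.08,3.3,0,0,0,-1]], force=40)

```text
t: 2.65
ee_pos: [0.4863, -0.3166, 0.1367]
ee_rot: [0.966, -0.06, 0.252, 0.018]
wrist_force: [-3.1, -4.6, 3.2]
gripper_width: 0.177
```

Request:
step_arm(rows=[[0,0,0,0,0,0,-1],[0,0,-0.4,0,0,0,-1],[0,0,-0.9,0,0,0,-1],[0,0,-1.4,0,0,0,-1],[0,0,-1.9,0,0,0,-1],[0,0,-2.4,0,0,0,-1],[0,0,-2.8,0,0,0,-1],[0,0,-2.8,0,0,0,-1],[0,0,-2.8,0,0,0,-1]], force=90)

```text
t: 3.4
ee_pos: [0.4451, -0.3084, 0.2076]
ee_rot: [0.966, -0.06, 0.25, 0.014]
wrist_force: [-0.2, -0.4, -2.5]
gripper_width: 0.162
```

Run:
```python
from h import *
st()
S=grab('scene');T=grab('top')
a=cv2.resize(S['pixels'][150:290,90:230,::-1],(400,400),interpolation=cv2.INTER_CUBIC)
b=cv2.resize(T['pixels'][170:310,400:540,::-1],(400,400),interpolation=cv2.INTER_CUBIC)
cv2.imwrite('pics/s2.png',np.hstack([a,b]))
# plan: tool down above socket, y jaws along fixture y
y=-.2125;ey=np.array([np.sin(y),-np.cos(y),0])
Rt=frame([0,0,-1],ey)
print(delta([.4785,.1275,.067+.043-.043+.12+.06-.019],Rt))
```

```text
{'t': 3.4, 'joint_positions': [-0.9678, -0.2037, 2.1872, 0.4964, 0.8708, 0.4575], 'ee_pos': [0.4451, -0.3084, 0.2076], 'ee_rot': [0.9663, -0.0596, 0.2501, 0.0142], 'wrist_force': [-0.1623, -0.3864, -2.4545], 'gripper_width': 0.1619}
[ -0.264 -14.554  -0.907  -0.296  -5.785   0.999]
```

View pics/s2.png

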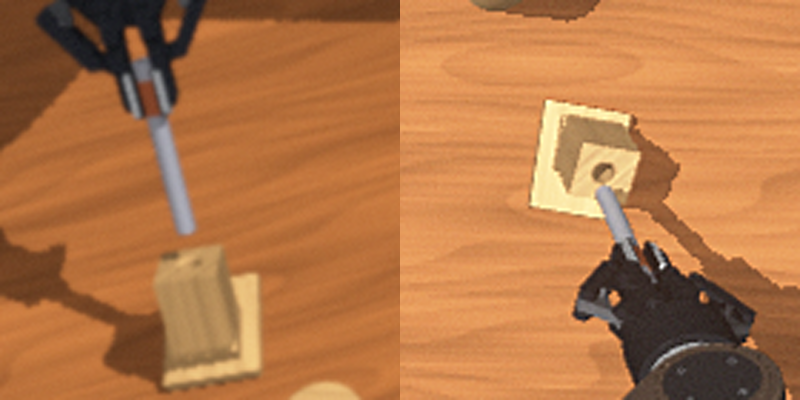

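The rod is out of the rest and held at the band: its lower end is at (185,232) in the scene half and (605,190) in the top half. I'll stand it up and carry it over the socket.

Request:
step_arm(rows=[[0,0,-1.2,0,0,0,-1],[0,-1.2,-2,0,-1,0,-1],[-0.25,-2.5,-1.8,0,-2,0.2,-1],[-0.25,-3.8,-1.5,-0.1,-3,0.4,-1],[-0.25,-5.1,-1.2,-0.2,-4,0.6,-1],[-0.25,-6.4,-0.9,-0.3,-5,0.8,-1],[-0.25,-7.7,-0.9,-0.3,-5.8,1,-1],[-0.25,-9,-0.9,-0.3,-5.8,1,-1],[-0.25,-10.3,-0.9,-0.3,-5.8,1,-1],[-0.25,-11.6,-0.9,-0.3,-5.8,1,-1],[-0.25,-12.8,-0.9,-0.3,-5.8,1,-1],[-0.25,-13.8,-0.9,-0.3,-5.8,1,-1],[-0.25,-14.55,-0.9,-0.3,-5.8,1,-1],[-0.25,-14.55,-0.9,-0.3,-5.8,1,-1],[-0.25,-14.55,-0.9,-0.3,-5.8,1,-1],[-0.25,-14.55,-0.9,-0.3,-5.8,1,-1]])

```text
t: 4.83
ee_pos: [0.4792, 0.1261, 0.2272]
ee_rot: [0.994, -0.106, -0.001, 0.002]
wrist_force: [0.2, 0.2, -2.2]
gripper_width: 0.166
```

Run:
```python
from h import *
st()
S=grab('scene');T=grab('top')
a=cv2.resize(S['pixels'][130:230,280:380,::-1],(600,600),interpolation=cv2.INTER_CUBIC)
cv2.imwrite('pics/s3.png',a)
y=-.2125;Rt=frame([0,0,-1],np.array([np.sin(y),-np.cos(y),0]))
print(delta([.4785,.1275,.228],Rt))
```

```text
{'t': 4.8333, 'joint_positions': [0.0541, -0.112, 2.011, -0.0039, 1.2447, 1.8392], 'ee_pos': [0.4792, 0.1261, 0.2272], 'ee_rot': [0.9943, -0.1063, -0.0007, 0.002], 'wrist_force': [0.1547, 0.1897, -2.1581], 'gripper_width': 0.1658}
[-0.046 -0.063 -0.008  0.043 -0.001 -0.026]
```

View pics/s3.png

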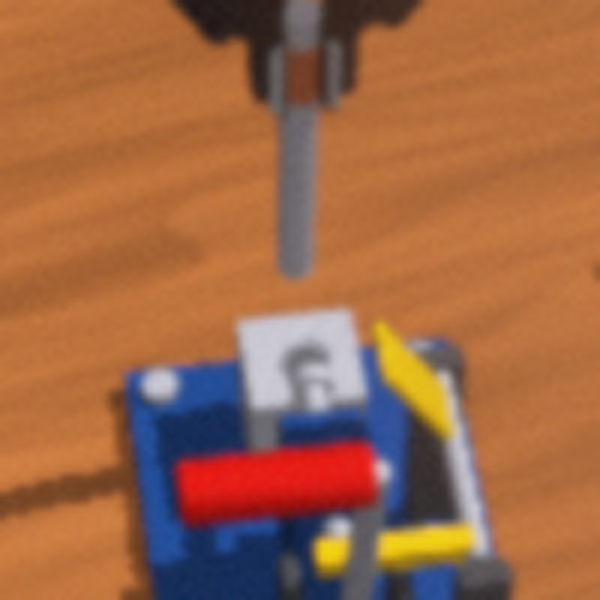

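Run:
```python
from h import *
S=load('scene');T=load('top')
p=lambda x,y:np.array((280+x/6-.42,130+y/6-.42)); inv=lambda q:(np.array(q)-[280-.42,130-.42])*6
X=np.array([.4792,.1261])
for z in(.126,.2,.246,.276):print(z,inv(proj(S,[*X,z])).round(0))
print('sock',inv(proj(S,[.479,.127,.067])).round(0),plane(S,p(310,366),.067),plane(S,p(294,266),.126))
# rod side edges in the crop: grey rows
g=S['pixels']
hsv=cv2.cvtColor(g,cv2.COLOR_RGB2HSV)
for r_ in range(150,176,4):
    xs=[x for x in range(318,342) if hsv[r_,x,1]<80]
    print(r_,xs[:1],xs[-1:],[int(v) for v in inv((np.mean(xs),r_))] if xs else None)
```

```text
0.126 [299. 275.]
0.2 [300. 152.]
0.246 [300.  69.]
0.276 [300.  12.]
sock [301. 364.] [0.48139303 0.13026518 0.067     ] [0.47389904 0.12561999 0.126     ]
150 [327] [332] [299, 122]
154 [327] [332] [299, 146]
158 [327] [332] [299, 170]
162 [327] [331] [296, 194]
166 [327] [331] [296, 218]
170 [327] [331] [296, 242]
174 [327] [331] [296, 266]
```

Request:
step_arm(rows=[[0.03,-0.09,0.6,0.04,0,0,-1],[0.03,-0.09,1.2,0.04,0,0,-1],[0.03,-0.09,1.7,0.04,0,0,-1],[0.03,-0.09,1.9,0.04,0,0,-1],[0.03,-0.09,2.0,0.04,0,0,-1],[0.03,-0.09,2.1,0.04,0,0,-1],[0.03,-0.09,2.15,0.04,0,0,-1],[0.03,-0.09,2.2,0.04,0,0,-1],[0.03,-0.09,2.2,0.04,0,0,-1]], force=60)

```text
t: 5.68
ee_pos: [0.4856, 0.1268, 0.1665]
ee_rot: [0.994, -0.107, 0.007, -0.0]
wrist_force: [4.9, -3.0, 0.0]
gripper_width: 0.166
```

Run:
```python
from h import *
s=st();print(s['moment'])
S=grab('scene')
cv2.imwrite('pics/s4.png',cv2.resize(S['pixels'][150:230,290:370,::-1],(480,480),interpolation=cv2.INTER_CUBIC))
```

```text
{'t': 5.6833, 'joint_positions': [0.0542, -0.0419, 2.0618, -0.0025, 1.1075, 1.841], 'ee_pos': [0.4856, 0.1268, 0.1665], 'ee_rot': [0.9942, -0.1072, 0.0072, -0.0], 'wrist_force': [4.9207, -2.9584, 0.0103], 'gripper_width': 0.1656}
[-0.7317349  -1.36221901 -0.00782514]
```

View pics/s4.png

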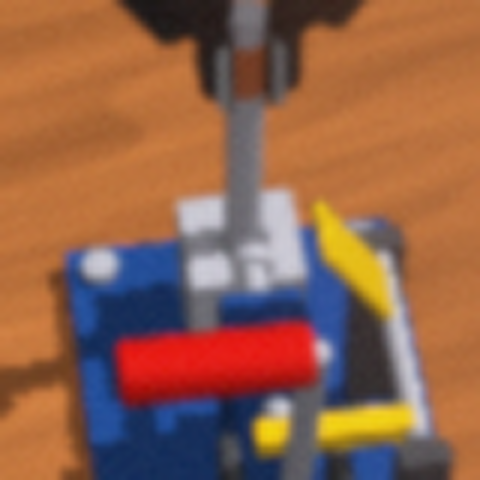

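The rod's end is at the mouth, around (247,262), and overlaps the socket top, which is centred near (240,240). It seems to be pressing at the rim, so I'll hold still and read again.

Request:
step_arm(rows=[[0,0,0,0,0,0,-1],[0,0,0,0,0,0,-1],[0,0,0,0,0,0,-1]])

```text
t: 5.98
ee_pos: [0.4853, 0.1267, 0.1649]
ee_rot: [0.994, -0.107, 0.007, 0.0]
wrist_force: [6.4, -1.7, 2.6]
gripper_width: 0.163
```

Run:
```python
from h import *
s=st();print(s['moment'],np.round(s['qd'],3))
S=load('scene')
p=lambda x,y:np.array((290+x/6-.42,150+y/6-.42)); inv=lambda q:(np.array(q)-[290-.42,150-.42])*6
q=np.array([[180,205],[293,192],[305,282],[190,290]])
for v in q:print(plane(S,p(*v),.067).round(4))
print('c',plane(S,p(*q.mean(0)),.067),inv(proj(S,[.479,.1275,.067])))
for r_ in range(166,200,2):
    print(r_,S['pixels'][r_,322:342].mean(1).astype(int).tolist())
```

```text
{'t': 5.9833, 'joint_positions': [0.0543, -0.04, 2.0632, -0.0033, 1.1054, 1.841], 'ee_pos': [0.4853, 0.1267, 0.1649], 'ee_rot': [0.9942, -0.107, 0.0067, 0.0004], 'wrist_force': [6.4134, -1.6877, 2.5969], 'gripper_width': 0.1627}
[-0.7338643  -1.52894949 -0.02390107] [ 0.003  0.001 -0.002  0.002 -0.002  0.001]
[0.4489 0.1095 0.067 ]
[0.4588 0.1587 0.067 ]
[0.5084 0.1455 0.067 ]
[0.4956 0.0976 0.067 ]
c [0.47820994 0.1277344  0.067     ] [242.11908632 243.70297183]
166 [120, 110, 86, 79, 88, 93, 80, 81, 85, 87, 91, 88, 77, 79, 99, 107, 112, 114, 117, 114]
168 [116, 118, 120, 118, 112, 101, 90, 95, 104, 106, 108, 116, 117, 117, 117, 118, 118, 117, 118, 115]
170 [123, 121, 123, 121, 117, 107, 101, 102, 104, 108, 115, 126, 123, 119, 119, 119, 118, 117, 117, 117]
172 [126, 126, 125, 125, 121, 110, 100, 101, 107, 111, 117, 125, 123, 119, 120, 122, 123, 127, 126, 124]
174 [122, 121, 118, 122, 117, 108, 101, 103, 106, 114, 117, 126, 129, 125, 124, 126, 126, 126, 123, 125]
176 [122, 122, 122, 123, 117, 110, 104, 105, 108, 111, 119, 128, 127, 127, 124, 124, 124, 126, 124, 121]
178 [122, 125, 12
[... 430 characters left out ...]
0, 147, 110, 108, 110, 116, 133, 165, 193, 202, 202, 202, 197, 166, 133, 119]
188 [177, 157, 144, 140, 135, 114, 103, 107, 106, 117, 127, 142, 170, 193, 202, 205, 198, 173, 128, 104]
190 [121, 124, 120, 113, 105, 99, 102, 117, 131, 152, 162, 164, 169, 193, 204, 206, 204, 187, 139, 103]
192 [144, 153, 154, 160, 171, 146, 124, 136, 160, 178, 189, 195, 193, 199, 203, 205, 205, 195, 159, 116]
194 [194, 207, 206, 205, 204, 194, 157, 129, 135, 169, 187, 183, 160, 170, 195, 205, 202, 198, 175, 129]
196 [187, 202, 203, 198, 197, 190, 160, 129, 128, 164, 193, 201, 178, 164, 162, 162, 159, 150, 138, 114]
198 [132, 135, 132, 129, 124, 122, 113, 111, 111, 128, 142, 144, 132, 109, 99, 96, 98, 99, 98, 96]
```

The rod's end is caught on the robot-side rim; the hole's reaction pushes the tool +x with 6 N. I'll lift 30 mm and measure the rod's tilt in the grip before trying again.

Request:
step_arm(rows=[[0,0,-0.5,0,0,0,-1],[0,0,-1.0,0,0,0,-1],[0,0,-1.3,0,0,0,-1],[0,0,-1.3,0,0,0,-1],[0,0,-1.3,0,0,0,-1]])

```text
t: 6.4
ee_pos: [0.4808, 0.128, 0.201]
ee_rot: [0.994, -0.107, 0.0, -0.0]
wrist_force: [-0.1, -0.4, -2.2]
gripper_width: 0.164
```

Run:
```python
from h import *
s=st();S=grab('scene')
im=S['pixels'];hsv=cv2.cvtColor(im,cv2.COLOR_RGB2HSV)
cv2.imwrite('pics/s5.png',cv2.resize(im[130:220,290:370,::-1],(640,720)[:2] if 0 else (533,600),interpolation=cv2.INTER_CUBIC))
print(inv:=None)
for c in(328,329,330,331):
    print(c,[(r_,int(hsv[r_,c,0]),int(hsv[r_,c,1]),int(hsv[r_,c,2])) for r_ in range(134,190)][::2])
```

```text
{'t': 6.4, 'joint_positions': [0.0561, -0.0836, 2.0342, -0.0001, 1.1902, 1.8412], 'ee_pos': [0.4808, 0.128, 0.201], 'ee_rot': [0.9943, -0.107, 0.0004, -0.0], 'wrist_force': [-0.1111, -0.3858, -2.2127], 'gripper_width': 0.1643}
None
328 [(134, 7, 113, 61), (136, 9, 146, 89), (138, 4, 54, 80), (140, 173, 24, 86), (142, 170, 28, 81), (144, 3, 31, 75), (146, 3, 57, 81), (148, 8, 74, 90), (150, 6, 70, 95), (152, 9, 77, 89), (154, 7, 65, 90), (156, 6, 28, 92), (158, 8, 52, 113), (160, 6, 53, 116), (162, 7, 51, 116), (164, 7, 50, 117), (166, 4, 47, 114), (168, 8, 48, 117), (170, 4, 45, 119), (172, 7, 48, 118), (174, 8, 42, 114), (176, 6, 44, 117), (178, 4, 45, 120), (180, 6, 43, 119), (182, 175, 21, 155), (184, 123, 11, 209), (186, 127, 11, 205), (188, 130, 14, 159)]
329 [(134, 9, 140, 82), (136, 12, 163, 144), (138, 2, 43, 118), (140, 160, 14, 111), (142, 167, 17, 104), (144, 173, 20, 100), (146, 8, 79, 100), (148, 9, 147, 104), (150, 9, 149, 103), (152, 9, 153, 105), (154, 8, 136, 103), (156, 175, 28, 99), (158, 171, 17, 107), (160, 165, 14, 107), (162, 165, 14, 109), (164, 154, 17, 108),
[... 718 characters left out ...]
, 14, 112), (180, 130, 13, 115), (182, 129, 13, 134), (184, 123, 11, 205), (186, 123, 13, 195), (188, 128, 15, 132)]
331 [(134, 12, 164, 112), (136, 12, 167, 165), (138, 2, 36, 129), (140, 150, 13, 120), (142, 168, 11, 116), (144, 167, 16, 110), (146, 4, 60, 114), (148, 9, 171, 115), (150, 9, 166, 117), (152, 9, 170, 117), (154, 8, 150, 112), (156, 175, 27, 112), (158, 158, 19, 109), (160, 155, 14, 113), (162, 155, 14, 111), (164, 145, 14, 113), (166, 150, 13, 114), (168, 155, 14, 112), (170, 138, 11, 113), (172, 143, 9, 115), (174, 144, 11, 117), (176, 132, 11, 118), (178, 139, 17, 118), (180, 124, 15, 119), (182, 133, 13, 139), (184, 123, 12, 205), (186, 120, 11, 187), (188, 131, 16, 128)]
```

View pics/s5.png

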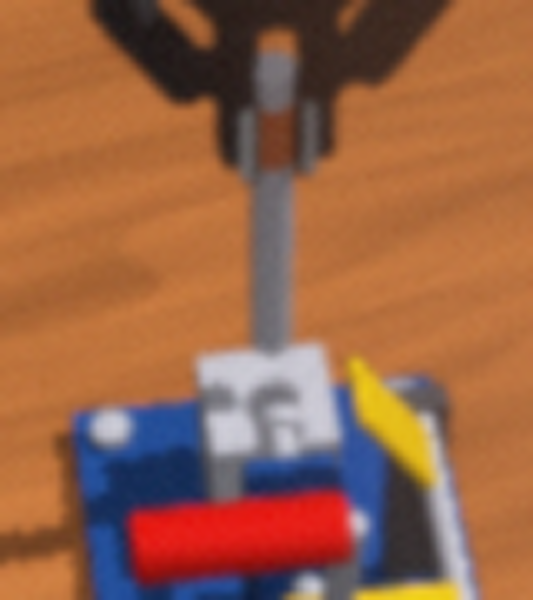

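The rod's lower end is at (271,350), against the hole at (275,400). The rows of its marks are 137.3 at the top end, 145.6 and 155.2 at the band edges, and 182 at the lower end. I'll fit the tilt from these.

Run:
```python
from h import *
from scipy.optimize import least_squares
S=load('scene');cam=np.array([.938,-.347,0])
G=np.array([.4808,.128,.220]) # grasp point
obs=[(135,330.7,145.6),(105,330.6,155.2),(0,330.2,182.0),(150,331,137.5)]
def P(v,s):
    d=np.array([v[1],v[2],1]);d/=np.linalg.norm(d);return G+d*(s/1000-v[0])+.008*cam*(1 if s<140 else -0.0)
for use in(obs[:3],):
    f=lambda v:np.concatenate([proj(S,P(v,s))-[c,r_] for s,c,r_ in use])
    o=least_squares(f,[.12,0,0]);v=o.x;d=np.array([v[1],v[2],1]);d/=np.linalg.norm(d)
    print('grasp s',v[0],'tilt deg x,y',np.degrees(v[1:]),'bottom',G-d*v[0],'res',o.fun.round(2))
f=lambda a:proj(S,P([a,0,0],0))
print('vertical rod s=.12:',[proj(S,P([.12,0,0],s)).round(1) for s,_,_ in obs],'s=.116',[proj(S,P([.116,0,0],s)).round(1) for s,_,_ in obs])
# hole
hsv=S['pixels'].astype(int).sum(2)
```

```text
grasp s 0.11552638929622243 tilt deg x,y [ 2.3348412  -0.59696671] bottom [0.47609638 0.12920261 0.10457567] res [-0.13  0.44 -0.12 -0.57 -0.01  0.13]Traceback (most recent call last):
  File "<stdin>", line 13, in <module>
  File "<stdin>", line 7, in P
numpy._core._exceptions._UFuncOutputCastingError: Cannot cast ufunc 'divide' output from dtype('float64') to dtype('int64') with casting rule 'same_kind'
```

Request:
step_arm(rows=[[-0.03,0.05,0,0,0.47,0,-1],[-0.03,0.05,0.4,0,0.47,0,-1],[-0.03,0.05,0.8,0,0.47,0,-1],[-0.03,0.05,1.0,0,0.47,0,-1],[-0.03,0.05,1.1,0,0.47,0,-1],[-0.03,0.05,1.2,0,0.47,0,-1],[-0.03,0.05,1.3,0,0.47,0,-1],[-0.03,0.05,1.4,0,0.47,0,-1],[-0.03,0.05,1.5,0,0.47,0,-1],[-0.03,0.05,1.6,0,0.47,0,-1],[-0.03,0.05,1.6,0,0.47,0,-1]])

```text
t: 7.37
ee_pos: [0.4796, 0.127, 0.1527]
ee_rot: [0.994, -0.107, 0.02, 0.002]
wrist_force: [-0.4, -1.0, -2.0]
gripper_width: 0.163
```

It has entered the hole with no contact force. I'll push down to the bottom.

Request:
step_arm(rows=[[-0.01,0,0.2,0,0,0,-1],[-0.02,0,0.4,0,0,0,-1],[-0.025,0,0.6,0,0,0,-1],[-0.035,0,0.8,0,0,0,-1],[-0.04,0,0.95,0,0,0,-1],[-0.045,0,1.05,0,0,0,-1],[-0.05,0,1.15,0,0,0,-1],[-0.05,0,1.2,0,0,0,-1],[-0.05,0,1.2,0,0,0,-1]])

```text
t: 8.12
ee_pos: [0.4876, 0.1268, 0.1294]
ee_rot: [0.994, -0.106, 0.029, 0.002]
wrist_force: [-6.8, -2.1, 40.2]
gripper_width: 0.164
```

Request:
step_arm(rows=[[-0.03,0,-0.15,0,0,0,-1],[-0.03,0,-0.3,0,0,0,-1],[-0.03,0,-0.3,0,0,0,-1],[-0.03,0,-0.3,0,0,0,-1]])

```text
t: 8.45
ee_pos: [0.4829, 0.1267, 0.1297]
ee_rot: [0.994, -0.106, 0.027, 0.002]
wrist_force: [3.7, -2.6, 8.7]
gripper_width: 0.164
```

Request:
step_arm(rows=[[0,0,0,0,0,0,-0.3],[0,0,0,0,0,0,-0.3],[0,0,0,0,0,0,-0.3],[0,0,0,0,0,0,-0.3],[0,0,0,0,0,0,-0.3]])

```text
t: 8.87
ee_pos: [0.4779, 0.1274, 0.1253]
ee_rot: [0.994, -0.107, 0.02, 0.002]
wrist_force: [0.2, -0.4, -1.2]
gripper_width: 0.352
```

Run:
```python
from h import *
s=st();S=grab('scene');print(s['moment'])
im=S['pixels']
cv2.imwrite('pics/s6.png',cv2.resize(im[135:215,290:370,::-1],(600,600),interpolation=cv2.INTER_CUBIC))
cam=np.array([.938,-.347,0]);B=np.array([.4787,.1278,.024])
inv=lambda q:((np.array(q)-[290-.43,135-.43])*7.5).round(0)
for s in(.105,.135,.150):print(s,inv(proj(S,B+[0,0,s]+.008*cam)),inv(proj(S,B+[0,0,s+.01]+.008*cam)))
```

```text
{'t': 8.8667, 'joint_positions': [0.0608, -0.0166, 2.1208, -0.0132, 0.9989, 1.8521], 'ee_pos': [0.4779, 0.1274, 0.1253], 'ee_rot': [0.9941, -0.1066, 0.0199, 0.0023], 'wrist_force': [0.2154, -0.4062, -1.1705], 'gripper_width': 0.3524}
[ 0.0861668  -0.00869608 -0.05448803]
0.105 [304. 315.] [304. 295.]
0.135 [304. 255.] [304. 234.]
0.15 [304. 223.] [304. 202.]
```

View pics/s6.png

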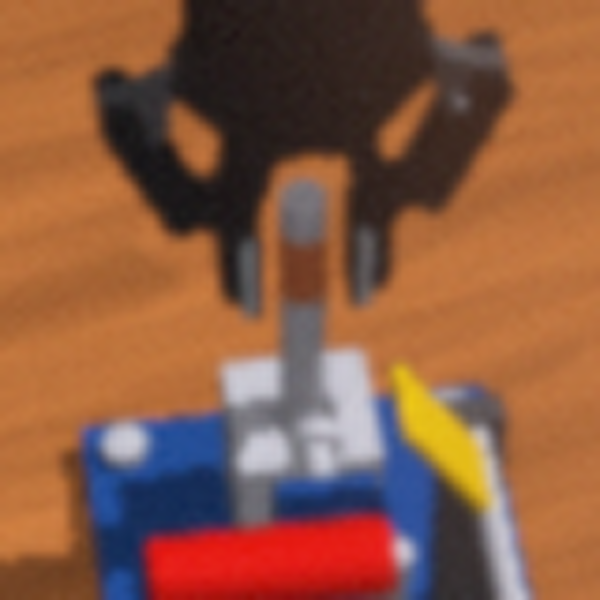

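The rod stands in the hole with its band at rows 243–302. I predicted 255–315 for fully seated, so it may be about 6 mm high. I'll rise, shut the fingers and press on its top to check and seat it.

Request:
step_arm(rows=[[0.05,0,-1,0,0,0,0],[0.1,0,-2,0,0,0,0],[0.13,0,-2.9,0,-0.2,0,0],[0.13,0,-2.9,0,-0.47,0,-1],[0.13,0,-2.9,0,-0.47,0,-1],[0.13,0,-2.9,0,-0.47,0,-1],[0.13,0,-2.9,0,-0.47,0,-1],[0.13,0,-2.9,0,-0.47,0,-1],[0.13,0,-2.9,0,-0.47,0,-1],[0.13,0,-2.9,0,-0.47,0,-1]], force=60)

```text
t: 9.75
ee_pos: [0.4784, 0.1273, 0.2125]
ee_rot: [0.994, -0.107, -0.0, 0.0]
wrist_force: [-0.4, -0.1, -0.8]
gripper_width: 0.0
```

Run:
```python
from h import *
s=st();print(delta([.4787,.1278,.185],frame([0,0,-1],[np.sin(-.2125),-np.cos(.2125),0])))
S=grab('scene');T=grab('top')
im=S['pixels'];hsv=cv2.cvtColor(im,cv2.COLOR_RGB2HSV)
for c in(329,330,331):print(c,[(r_,int(hsv[r_,c,1]),int(hsv[r_,c,2])) for r_ in range(150,192)])
```

```text
{'t': 9.75, 'joint_positions': [0.0549, -0.1005, 2.0282, -0.0003, 1.2142, 1.8393], 'ee_pos': [0.4784, 0.1273, 0.2125], 'ee_rot': [0.9943, -0.1066, -0.0001, 0.0002], 'wrist_force': [-0.3816, -0.0962, -0.8129], 'gripper_width': 0.0}
[ 0.005 -0.02   0.915  0.004  0.003 -0.012]
329 [(150, 18, 99), (151, 36, 107), (152, 92, 133), (153, 160, 172), (154, 175, 185), (155, 172, 184), (156, 171, 185), (157, 162, 184), (158, 105, 189), (159, 25, 195), (160, 8, 196), (161, 11, 200), (162, 14, 184), (163, 14, 142), (164, 11, 113), (165, 12, 105), (166, 34, 106), (167, 96, 114), (168, 156, 113), (169, 169, 115), (170, 172, 114), (171, 170, 114), (172, 171, 112), (173, 174, 113), (174, 144, 113), (175, 84, 109), (176, 24, 106), (177, 12, 107), (178, 12, 108), (179, 12, 108), (180, 12, 109), (181, 17, 108), (182, 12, 110), (183, 9, 112), (184, 12, 109), (185, 14, 110), (186, 16, 110), (187, 16, 113), (188, 14, 112), (189, 14, 112), (190, 9, 118), (191, 13, 135)]
330 [(150, 28, 81), (151, 50, 87), (152, 113, 126), (153, 162, 176), (154, 176, 187), (155, 174, 186), (156, 171, 186), (157, 159, 184), (1
[... 538 characters left out ...]
 12, 165)]
331 [(150, 40, 76), (151, 67, 87), (152, 135, 127), (153, 164, 176), (154, 171, 186), (155, 171, 183), (156, 170, 185), (157, 161, 184), (158, 102, 190), (159, 23, 192), (160, 11, 200), (161, 12, 199), (162, 12, 187), (163, 10, 153), (164, 10, 122), (165, 17, 119), (166, 38, 122), (167, 101, 121), (168, 156, 124), (169, 175, 124), (170, 171, 127), (171, 168, 123), (172, 169, 125), (173, 167, 124), (174, 143, 123), (175, 76, 118), (176, 24, 119), (177, 11, 117), (178, 11, 117), (179, 15, 120), (180, 17, 119), (181, 11, 117), (182, 13, 118), (183, 15, 121), (184, 15, 122), (185, 11, 120), (186, 15, 123), (187, 13, 121), (188, 17, 121), (189, 18, 131), (190, 13, 155), (191, 11, 188)]
```

Request:
step_arm(rows=[[0,0,0.4,0,0,0,-1],[0,0,0.8,0,0,0,-1],[0,0,1.0,0,0,0,-1],[0,0,1.1,0,0,0,-1],[0,0,1.2,0,0,0,-1],[0,0,1.25,0,0,0,-1],[0,0,1.3,0,0,0,-1],[0,0,1.35,0,0,0,-1],[0,0,1.35,0,0,0,-1],[0,0,1.35,0,0,0,-1]])

```text
t: 10.68
ee_pos: [0.4798, 0.1273, 0.174]
ee_rot: [0.994, -0.107, 0.002, -0.0]
wrist_force: [0.6, 0.3, 3.8]
gripper_width: -0.002
```

Contact came at z = 0.174 m, exactly the seated height, so the rod is fully down. Next is the catch.

```bash
cat >> h.py <<'E'
yaw=-.2125;C=np.array([.562,.1095]);ex=np.array([np.cos(yaw),np.sin(yaw)]);ey=np.array([-ex[1],ex[0]])
W=lambda x,y,z:np.r_[C+x*ex+y*ey,z]
RD=frame([0,0,-1],np.r_[-ey,0])
E
python3 - <<'E'
from h import *
for p in((-.085,0,.2),(-.01,-.017,.2),(-.01,-.017,.138),(-.01,.055,.138)):print(delta(W(*p),RD))
E
```

```text
[-0.026  0.001 -0.866 -0.008 -0.039 -0.013]
[ 2.474  0.565 -0.858 -0.008 -0.039 -0.013]
[ 2.467  0.566  1.209 -0.008 -0.039 -0.013]
[ 2.465 -1.834  1.21  -0.008 -0.039 -0.013]
```

Request:
step_arm(rows=[[0,0,-0.9,0,0,0,-1],[0.8,0.2,-0.9,0,0,0,-1],[1.7,0.4,-0.9,0,0,0,-1],[2.47,0.57,-0.9,0,0,0,-1],[2.47,0.57,-0.9,0,0,0,-1],[2.47,0.57,0,0,0,0,-1],[2.47,0.57,0.8,0,0,0,-1],[2.47,0.57,1.2,0,0,0,-1],[2.47,0.57,1.2,0,0,0,-1]])

```text
t: 11.43
ee_pos: [0.5447, 0.095, 0.1329]
ee_rot: [0.994, -0.107, -0.003, 0.0]
wrist_force: [-0.5, -0.0, -1.0]
gripper_width: -0.001
```

Request:
step_arm(rows=[[0,-0.3,0,0,0,0,-1],[0,-0.6,0,0,0,0,-1],[0,-0.8,0,0,0,0,-1],[0,-1.0,0,0,0,0,-1],[0,-1.2,0,0,0,0,-1],[0,-1.4,0,0,0,0,-1],[0,-1.6,0,0,0,0,-1],[0,-1.8,0,0,0,0,-1],[0,-2.0,0,0,0,0,-1],[0,-2.2,0,0,0,0,-1],[0,-2.3,0,0,0,0,-1],[0,-2.4,0,0,0,0,-1],[0,-2.4,0,0,0,0,-1]])

```text
t: 12.52
ee_pos: [0.563, 0.1659, 0.1368]
ee_rot: [0.994, -0.106, 0.0, -0.0]
wrist_force: [-0.1, -0.3, -1.4]
gripper_width: 0.001
```

Request:
step_arm(rows=[[0,-0.1,0,0,0,0,-1],[0,-0.2,0,0,0,0,-1],[0,-0.3,0,0,0,0,-1],[0,-0.3,0,0,0,0,-1]])

```text
t: 12.85
ee_pos: [0.5642, 0.1701, 0.1369]
ee_rot: [0.994, -0.105, -0.001, 0.005]
wrist_force: [-4.2, -12.2, 3.3]
gripper_width: 0.002
```

Run:
```python
from h import *
s=st();p=s['ee_pos'][:2]-C;print('fixture xy',p@ex,p@ey)
S=grab('scene')
cv2.imwrite('pics/s7.png',cv2.resize(S['pixels'][150:270,270:390,::-1],(600,600),interpolation=cv2.INTER_CUBIC))
```

```text
{'t': 12.85, 'joint_positions': [0.125, 0.1979, 1.8647, -0.011, 1.0832, 1.9123], 'ee_pos': [0.5642, 0.1701, 0.1369], 'ee_rot': [0.9944, -0.1055, -0.0009, 0.0052], 'wrist_force': [-4.1865, -12.1699, 3.3365], 'gripper_width': 0.0025}
fixture xy -0.01064687452830059 0.0597111377616268
```

View pics/s7.png

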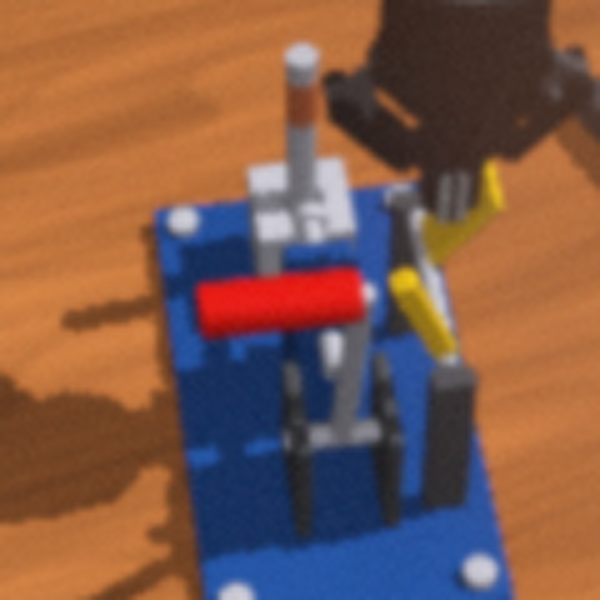

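The tab is flipped over to +y, with its top at (492,180), and the arm is raised at (425,310). There is 12 N against the end stop. The rod stands in the socket at (302,130). Next I'll move above the grip.

Run:
```python
from h import *
p=np.array([.6536,.0531])-C;print('bar meas fixture',p@ex,p@ey)
R2=frame([0,0,-1],np.r_[ex,0])
for q in((-.01,.03,.137),(-.01,.03,.29),(.102,-.042,.29)):print(delta(W(*q),RD if q[0]<0 else R2))
```

```text
bar meas fixture 0.10143461838579962 -0.03581254239686403
[0.021 0.989 0.006 0.114 0.009 0.007]
[ 0.017  1.04  -5.094  0.114  0.009  0.007]
[  3.749   3.442  -5.073   0.083   0.096 -17.993]
```

Request:
step_arm(rows=[[0,0.6,0,0,0,0,-1],[0,1.0,-0.5,0,0,0,-1],[0,1.0,-1.8,0,0,0,-1],[0,1.0,-3.1,0,0,0,-1],[0,1.0,-4.4,0,0,-1,-1],[0,1.0,-5.1,0,0,-2.4,0],[0.7,1.6,-5.1,0,0,-3.8,1],[1.6,2.2,-5.1,0,0,-5.2,1],[2.5,2.8,-5.1,0,0,-6.6,1],[3.3,3.2,-5.1,0,0,-8,1],[3.75,3.45,-5.1,0,0,-9.4,1],[3.75,3.45,-5.1,0,0,-10.8,1],[3.75,3.45,-5.1,0,0,-12.2,1],[3.75,3.45,-5.1,0,0,-13.6,1],[3.75,3.45,-5.1,0,0,-15,1],[3.75,3.45,-5.1,0,0,-16.4,1],[3.75,3.45,-5.1,0,0,-18,1],[3.75,3.45,-5.1,0,0,-18,1],[3.75,3.45,-5.1,0,0,-18,1],[3.75,3.45,-5.1,0,0,-18,1]])

```text
t: 14.57
ee_pos: [0.6529, 0.0492, 0.2902]
ee_rot: [0.779, 0.627, 0.001, 0.0]
wrist_force: [-0.1, -0.3, 0.4]
gripper_width: 1.003
```

Run:
```python
from h import *
st();R2=frame([0,0,-1],np.r_[ex,0])
print(delta(W(.102,-.042,.206),R2))
S=grab('scene');T=grab('top')
cv2.imwrite('pics/s8.png',np.hstack([cv2.resize(f['pixels'][y:y+130,x:x+130,::-1],(400,400),interpolation=cv2.INTER_CUBIC) for f,x,y in((S,265,140),(T,250,110))]))
```

```text
{'t': 14.5667, 'joint_positions': [-0.0796, 0.2038, 1.5681, 0.0003, 1.368, 0.1365], 'ee_pos': [0.6529, 0.0492, 0.2902], 'ee_rot': [0.7793, 0.6267, 0.0007, 0.0004], 'wrist_force': [-0.1418, -0.259, 0.4398], 'gripper_width': 1.0034}
[-0.076  0.01   2.808  0.018 -0.006 -0.043]
```

View pics/s8.png

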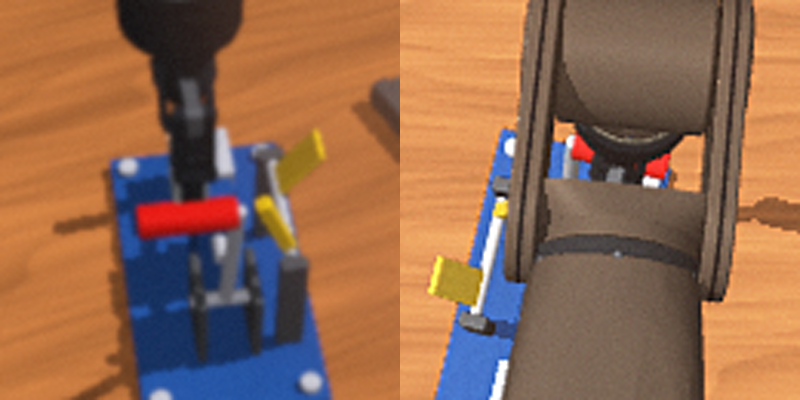

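The fingers straddle the bar in line with it: the grip's centre is at (188,217) and the fingers at (190,165). The catch has stayed over. I'll go down and grip.

Request:
step_arm(rows=[[-0.07,0,0.8,0,0,0,1],[-0.07,0,1.6,0,0,0,1],[-0.07,0,2.3,0,0,0,1],[-0.07,0,2.8,0,0,0,1],[-0.07,0,2.8,0,0,0,1],[-0.07,0,2.8,0,0,0,-1],[-0.07,0,2.8,0,0,0,-1],[-0.07,0,2.8,0,0,0,-1],[-0.07,0,2.8,0,0,0,-1],[-0.07,0,2.8,0,0,0,-1],[-0.07,0,2.8,0,0,0,-1],[-0.07,0,2.8,0,0,0,-1],[-0.07,0,2.8,0,0,0,-1],[-0.07,0,2.8,0,0,0,-1],[-0.07,0,2.8,0,0,0,-1]], force=40)

```text
t: 15.92
ee_pos: [0.6531, 0.0469, 0.2077]
ee_rot: [0.778, 0.628, 0.001, 0.001]
wrist_force: [-1.2, 0.6, 6.5]
gripper_width: 0.26
```

Run:
```python
from h import *
s=st();R2=frame([0,0,-1],np.r_[ex,0])
p=s['ee_pos'][:2]-C;print(p@ex,p@ey)
print(delta(s['ee_pos'],R2))
for a in(0,.1,.2,.3,.4,.5,.6,.65,.68):
    print(a,delta(W(.06+.17*np.sin(.25-a),-.042,.06+.17*np.cos(.25-a)-.019),R2)[:3])
```

```text
{'t': 15.9167, 'joint_positions': [-0.083, 0.2596, 1.6534, -0.0, 1.2253, 0.1307], 'ee_pos': [0.6531, 0.0469, 0.2077], 'ee_rot': [0.7785, 0.6277, 0.0012, 0.0011], 'wrist_force': [-1.1956, 0.6125, 6.4876], 'gripper_width': 0.2597}
0.10220591571842072 -0.04197487983337345
[ 0.     0.     0.     0.037 -0.004 -0.013]
0 [-0.001 -0.005  0.065]
0.1 [-0.001 -0.56  -0.049]
0.2 [-0.002 -1.123 -0.108]
0.3 [-0.003 -1.69  -0.11 ]
0.4 [-0.003 -2.254 -0.055]
0.5 [-0.004 -2.809  0.056]
0.6 [-0.005 -3.351  0.221]
0.65 [-0.005 -3.615  0.324]
0.68 [-0.005 -3.77   0.392]
```

Request:
step_arm(rows=[[0,-0.28,-0.05,0,0,0,-1],[0,-0.56,-0.08,0,0,0,-1],[0,-0.84,-0.11,0,0,0,-1],[0,-1.12,-0.13,0,0,0,-1],[0,-1.4,-0.13,0,0,0,-1],[0,-1.69,-0.13,0,0,0,-1],[0,-1.97,-0.11,0,0,0,-1],[0,-2.25,-0.08,0,0,0,-1],[0,-2.53,-0.03,0,0,0,-1],[0,-2.81,0.03,0,0,0,-1],[0,-3.08,0.1,0,0,0,-1],[0,-3.35,0.19,0,0,0,-1],[0,-3.6,0.3,0,0,0,-1],[0,-3.7,0.33,0,0,0,-1],[0,-3.8,0.35,0,0,0,-1],[0,-3.8,0.35,0,0,0,-1]], force=50)

```text
t: 17.25
ee_pos: [0.547, 0.07, 0.2004]
ee_rot: [0.778, 0.628, 0.007, 0.008]
wrist_force: [7.8, -1.5, 7.4]
gripper_width: 0.262
```

Run:
```python
from h import *
s=st()
p=s['ee_pos'][:2]-C;print(p@ex,p@ey, 'target end x',.06-.17*np.sin(.4),'wrist F along ex',s['wrist_force'][:2]@ex)
```

```text
{'t': 17.25, 'joint_positions': [-0.0559, 0.0308, 1.9237, -0.002, 1.1655, 0.1585], 'ee_pos': [0.547, 0.07, 0.2004], 'ee_rot': [0.7784, 0.6276, 0.0074, 0.0079], 'wrist_force': [7.7733, -1.4565, 7.3611], 'gripper_width': 0.2619}
-0.00635765556634764 -0.041802994620416305 target end x -0.0062011181924706005 wrist F along ex 7.905623936063385
```

The lever is at the predicted end position. I'll pull a little further to confirm it is against the stop.

Request:
step_arm(rows=[[0,-0.1,0.03,0,0,0,-1],[0,-0.2,0.05,0,0,0,-1],[0,-0.3,0.07,0,0,0,-1],[0,-0.3,0.07,0,0,0,-1],[0,-0.3,0.07,0,0,0,-1],[0,-0.3,0.07,0,0,0,-1]], force=60)

```text
t: 17.75
ee_pos: [0.5457, 0.0703, 0.2]
ee_rot: [0.779, 0.627, 0.015, 0.016]
wrist_force: [27.8, -5.6, -1.2]
gripper_width: 0.26
```

Run:
```python
from h import *
s=st()
p=s['ee_pos'][:2]-C;print(p@ex,p@ey,'F along ex',s['wrist_force'][:2]@ex)
S=grab('scene');T=grab('top')
cv2.imwrite('pics/s9.png',np.hstack([cv2.resize(f['pixels'][y:y+130,x:x+130,::-1],(400,400),interpolation=cv2.INTER_CUBIC) for f,x,y in((S,265,140),(T,230,140))]))
```

```text
{'t': 17.75, 'joint_positions': [-0.0549, 0.0167, 1.9391, -0.0033, 1.1425, 0.1611], 'ee_pos': [0.5457, 0.0703, 0.2], 'ee_rot': [0.7786, 0.6271, 0.0151, 0.0156], 'wrist_force': [27.7619, -5.5548, -1.1779], 'gripper_width': 0.26}
-0.007659925732607854 -0.0417600837542737 F along ex 28.30897046497017
```

View pics/s9.png

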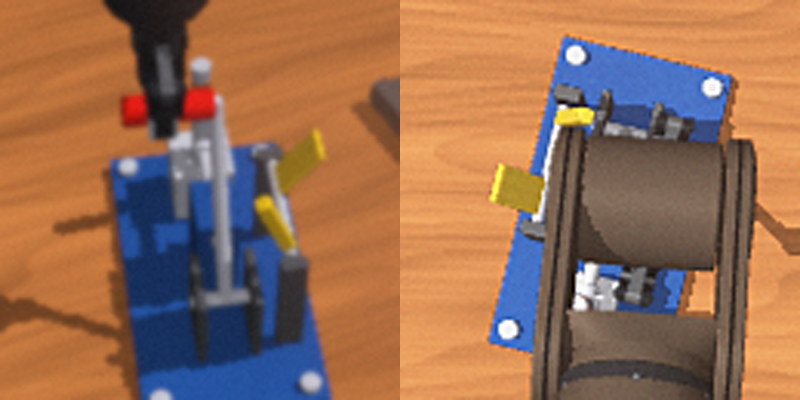

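It is firmly on the stop: the force rose from 8 to 28 N over about 1 mm. The rod still stands upright, with its top at (202,70), and the catch is over. I'll ease the push a little and hand in.

Request:
step_arm(rows=[[0,0.12,-0.03,0,0,0,-1],[0,0.12,-0.03,0,0,0,-1],[0,0.12,-0.03,0,0,0,-1],[0,0.12,-0.03,0,0,0,-1]])

```text
t: 18.18
ee_pos: [0.5462, 0.0702, 0.2002]
ee_rot: [0.779, 0.627, 0.012, 0.012]
wrist_force: [20.6, -4.0, 2.8]
gripper_width: 0.259
```

Run:
```python
from h import *
s=st();p=s['ee_pos'][:2]-C;print(p@ex,s['wrist_force'][:2]@ex)
print(r.finish_job())
```

```text
{'t': 18.1833, 'joint_positions': [-0.0554, 0.0228, 1.9325, -0.0026, 1.1527, 0.1601], 'ee_pos': [0.5462, 0.0702, 0.2002], 'ee_rot': [0.7786, 0.6273, 0.0117, 0.0121], 'wrist_force': [20.593, -3.9874, 2.7687], 'gripper_width': 0.259}
-0.007170882235117771 20.97075676010354
the job is handed in; nothing more can be done
None
```

The rod is standing in the socket, the catch is flipped over, and the gripper is holding the lever at its end stop. I handed the job in at 18.2 s.

- **Rod:** The first insertion caught on the socket's rim because the rod had tilted about 2° in the grip, so I lifted it, corrected the tilt and inserted it again. Pushing it down briefly raised the wrist force to about 40 N. The camera then suggested the rod was 2–6 mm high. Pressing on its top met contact at z = 0.174 m, exactly the fully seated height, so I trusted that.
- **Catch:** I pushed it over until it resisted with 12 N at its end stop. Later pictures show it stayed over.
- **Lever:** I pulled it to the predicted end position, where the last 1 mm of travel raised the force from 8 to 28 N. I eased that to about 21 N and left it gripped at 60 N. The last picture shows the rod still upright and the catch over.

No move went near the mallet, the clamp or the tin, but I did not check them separately at the end.

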